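# Clamp a grinder's coolant pipe with a U-bolt

## Task

Swing the loose coolant pipe back over its bracket, so that the rubber sleeve lies on the saddle between the two bracket holes. Then take the U-bolt that fits this pipe from the hanging bar, feel both its legs into the two holes at once, around the sleeve, and press it down past the spring clips until its bow grips the rubber firmly and stays gripping when you let go. Do not ram the legs against the bracket or squash the rubber flat, and leave the other U-bolt, the jug, the tray and the spanner where they are.

Things in the scene. Friction and masses are not known exactly. Their poses are not given: they have to be found in the camera images.
- ubolt: The U-bolt that fits: bare steel bar 8 mm thick, legs 40 mm apart on centres (48 mm over the outside, 32 mm inside). Origin: underside of the top of the bow. z up, x from leg to leg, legs along -z. The legs are straight from 16 mm below the origin and end 66 mm below it, flat with a 1 mm bevel. 85 g. Starts hung over the bar, x across it, left or right of the other.
- spare_ubolt: The wider U-bolt, too big for this pipe, hanging on the same bar: 8 mm bar, legs 54 mm apart on centres, ends 80 mm below the origin. Origin and axes as the other. It stays where it hangs.
- rack: Fixed hanging bar: a level 14 mm round bar, 200 mm long, along the rack's y, its top 112 mm above the bench, on a post at each end. Origin on the bench under the bar's middle. The two U-bolts hang astride it about 45 mm either side of the middle.
- bracket: Fixed steel clamp bracket. Origin: on the bench under its middle; y along the clamped pipe. Its 6 mm drilled plate (90 x 52, top 72 mm up) has two 9 mm holes at x = +-20, y = 0 and a flat saddle 8 high, 22 wide. It is screwed on through slots and sits up to 5 mm off either way along x: not in this pose, to be felt. A spring clip under each hole grips the leg: both take 5 to 13 N to push through.
- standpipe: Fixed coolant standpipe on a round flange, with the swivelling pipe on top. Origin: on the bench, on the swivel axis. With the pipe joint at 0 the pipe runs along its -y. Pipe: 21 mm steel, axis 94 mm above the bench, bare at 210 to 270 mm from the swivel axis. Black rubber sleeve: 28.4 mm thick, at 137 to 203 mm, top 108.4 mm up; it yields about 1 mm per 10 N under the bow, flat at 1.6 mm.
- pipe (a joint): Angle of the pipe about the vertical swivel axis (rad). 0: along the standpipe's -y, within about 0.06 of where it lies over the bracket, whose centre is 160 to 180 mm from the axis. Grows counterclockwise from above, the nozzle moving to the standpipe's +x. Starts at 0.2 to 0.45, stays where it is left; under 1.5 N at the sleeve moves it.
- jug: Bystander: open clear plastic jug, 84 mm wide, 95 mm high, empty and light. Origin: centre of its underside.
- tray: Bystander: dark steel coolant tray with small blade blanks, 140 x 250 x 30 mm. Origin: centre of its underside.
- spanner: Bystander: open-ended spanner, 170 mm long, lying flat on the bench. Origin near its middle.
Things that resemble listed ones, but are neither listed nor needed, are in the scene too. What is shaped like the ubolt but pink is not meant.

How it is judged:
By the outcome, as a careful person would: the job done as asked, in the order asked, and still so for the second after the job is handed in, with the robot touching nothing.
It also fails if it takes over 72 s, if anything falls off the work surface, if the arm or the gripper's body presses on something with over 40 N, if the wrist force passes 120 N, or if a joint passes its speed limit or range.

## Robot

A 6-joint arm with a two-finger parallel gripper is mounted at the origin on the work surface. World frame = base frame: x ahead of the robot, y to its left, z up, the work surface at z = 0. Lengths are in m, angles in degrees, forces in N, time in s.
With the tool pointing down it reaches from about 0.35 to 0.875 m from the base axis. Payload 4.2 kg.
Tool frame: the origin (TCP) lies on the centre line of the jaws, within the pads' length; the fingertips stand 11 mm ahead of it and the grasp point (between the pads) lies 8 mm behind it; z points along the fingers, y is the line along which they close (so a half turn about z gives the same grasp; the last joint's range is limited). The gripper opens to 87 mm and grips with 3 to 60 N. Pads are 19 mm wide; open, the fingers measure 117 mm over their backs; the gripper's body (75 mm by 190 mm) begins 51 mm behind the grasp point.
Start: joints at [-56.345, 22.042, 0.453, 0, -68.411, -14.817], TCP at [0.202, -0.591, 0.234] pointing down, gripper open.
Joint ranges: [-179.83, 179.83], [-69.29, 118.12], [-61.27, 80.66], [-181.25, 117.63], [-171.15, -9.14], [-177.46, 177.46]. Speed limits (degrees/s): [159.86, 159.86, 180, 180, 180, 180].

## Interface

Orientations are given as a 3x3 rotation matrix whose columns are the frame's x, y, z axes.
In Python, from station import r gives the robot as it stands.
- The arm moves only by the tool servo_tool, never from a script. Its argument "commands" is a list that holds one entry, the list of rows, each a list of 7 numbers: the closure, from 0 (fully open) to 1 (shut), then the shift along the tool's x, y, z in mm, then the turn, a rotation vector about the tool's x, y, z in rad. In form: [[[claw, x, y, z, ax, ay, az], ...]]. A call has exactly 5 rows; each row is the pose to reach, as a shift and turn from the pose commanded when the call began, along the tool's axes at that moment; what a row does not reach only later rows make up. A row lasts 1/10 s, in which the tool goes at most 50 mm and 8.59 degrees, less where a joint would pass 70% of its speed; a pose out of reach is approached as far as the arm can. A call with a gripper value outside its range is refused whole. The fingers move at their own pace and stop on an object; the grip force is fixed at half the most. Time passes only in rows, so rows that repeat a pose let the fingers close, or fill a call up. It gives the time, the measured TCP pose, the force, the opening and the grip force at its end, in the units of the state.
- r.sense(): the state, without advancing time (a new reading comes with each control period).
- r.capture(name): name is "side" or "top"; returns a dict with "pixels" (480x640x3 uint8, red, green, blue), "camera_matrix" (3x3 intrinsics, pixels), "dist" ([k1, k2, p1, p2, k3] as OpenCV has them; the pictures are not rectified), "R" (3x3) and "t" (3): a world point X has camera coordinates R X + t. Camera axes: x right, y down, z forward; pixel columns grow to the right and rows downward; lengths in m; the calibration is good to about 2 mm. A picture is of the moment at which its call begins. There is no depth.
- r.finish_job(): hands the job in; it is judged then, once.
The state is a dict: "time_s": time; "joints": joint angles; "joint_velocities": joint speeds; "effort": joint torques, N m; "tcp_pos": TCP position; "ee_rot": TCP orientation; "wrist_force": force on the tool from outside, world axes, zero at the start; "moment": the same for the moment, N m; "gripper_width": opening from 0.0 (shut) to 1.0 (fully open); "gripper_force": force on a finger pad.
Only numpy, scipy, OpenCV 4.12 (cv2) and the standard library are available. Lean on these libraries where they do the work, as an engineer would, in place of code of your own. Each camera call takes 0.05 s, during which the arm holds its last target. There are 200 camera calls.

## Working session

There is one attempt and no reset: what is moved stays moved. The work goes in short steps, Python scripts to look and compute and a tool call to move; the robot and the scene stay as the last step left them, time stands still between calls to the robot, and variables do not carry over. Pictures are saved under pics/ and viewed, at most 10 in all, crops included, and the job is handed in when it is done.

Besides the shell and the picture viewer there is one more tool, called after "Request:" by a JSON object that holds its "name" and its "arguments", one argument or row to a line. servo_tool: Moves the arm, as the interface text tells. Its arguments: {"type":"object","properties":{"commands":{"type":"array","items":{"type":"array","items":{"type":"array","items":{"type":"number"}}}}},"required":["commands"]}

```bash
ls; mkdir -p pics
python3 - <<'E'
from station import r
import cv2,pickle
for n in ("top","side"):
    c=r.capture(n); pickle.dump(c,open(f"{n}0.pkl","wb"))
    cv2.imwrite(f"pics/{n}0.png",c["pixels"][:,:,::-1])
    print(n,c["camera_matrix"],c["dist"],c["R"],c["t"])
print(r.sense())
E
```

```text
pics
top [[622.6137341    0.         319.14694417]
 [  0.         622.6137341  238.82245699]
 [  0.           0.           1.        ]] [-0.20388685  0.          0.          0.          0.        ] [[-0.06011578 -0.99817718 -0.00533003]
 [-0.97687386  0.05992875 -0.20524619]
 [ 0.20519148 -0.00713177 -0.97869586]] [0.12331102 0.55894791 1.20593826]
side [[551.72321434   0.         321.14553681]
 [  0.         551.72321434 241.17481117]
 [  0.           0.           1.        ]] [0.00642871 0.         0.         0.         0.        ] [[-0.90010585 -0.43523138 -0.01957289]
 [-0.2793418   0.61101904 -0.7406915 ]
 [ 0.33433159 -0.66123323 -0.67156013]] [0.52059714 0.19263441 0.91627754]
{'time_s': 0.1, 'joints': array([-5.63439183e+01,  2.20853409e+01,  3.87332848e-01, -2.45659495e-02,
       -6.84129535e+01, -1.48168983e+01]), 'joint_velocities': array([ 0.10680348, -0.09699354,  0.18698237,  0.01804208, -0.02307711,
       -0.01441519]), 'effort': array([-4.10847442e-04, -3.91690528e+01,  1.87935072e+01,  4.23183963e+00,
        1.35291339e-02, -6.37335143e-05]), 'tcp_pos': array([ 0.20166457, -0.59101353,  0.23257974]), 'ee_rot': array([[-9.46479658e-01, -3.22762617e-01, -7.41426959e-04],
       [-3.22763450e-01,  9.46477890e-01,  1.83294822e-03],
       [ 1.10137057e-04,  1.97415373e-03, -9.99998045e-01]]), 'wrist_force': array([-0.05879379,  0.04875986, -0.03094706]), 'moment': array([-0.02590942, -0.03312584,  0.01483987]), 'gripper_force': 0.0, 'gripper_width': 0.9998279070286317}
```

View pics/top0.png

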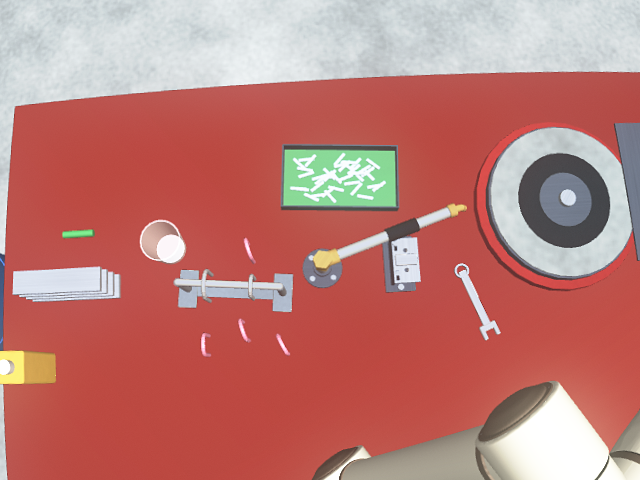

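View pics/side0.png

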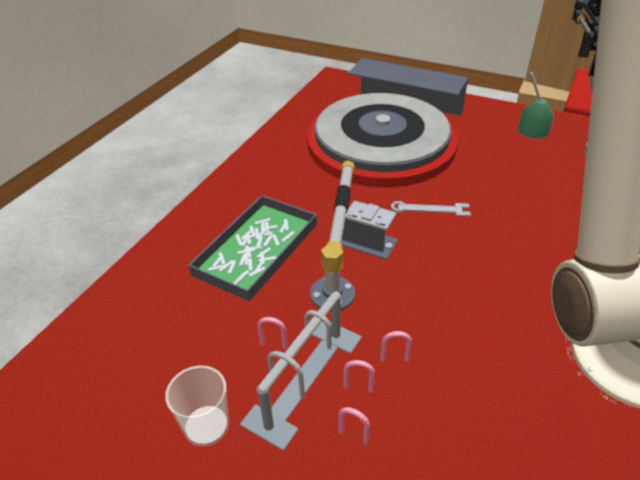

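The top view shows the rack at (180–290, 270–300), with U-bolts at about (206,284) and (251,286). The standpipe is at (322,262), the sleeve at (402,230) and the bracket at (403,262). The side view shows the same things. I'll enlarge both.

Run:
```python
import cv2,pickle
t=pickle.load(open("top0.pkl","rb"))["pixels"][:,:,::-1]; s=pickle.load(open("side0.pkl","rb"))["pixels"][:,:,::-1]
cv2.imwrite("pics/t1.png",cv2.resize(t[195:315,300:480],None,fx=4.4,fy=4.4,interpolation=cv2.INTER_CUBIC))
cv2.imwrite("pics/t2.png",cv2.resize(t[225:325,165:305],None,fx=5.5,fy=5.5,interpolation=cv2.INTER_CUBIC))
cv2.imwrite("pics/s1.png",cv2.resize(s[280:450,230:410],None,fx=3.5,fy=3.5,interpolation=cv2.INTER_CUBIC))
```

```text
(no output)
```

View pics/t1.png

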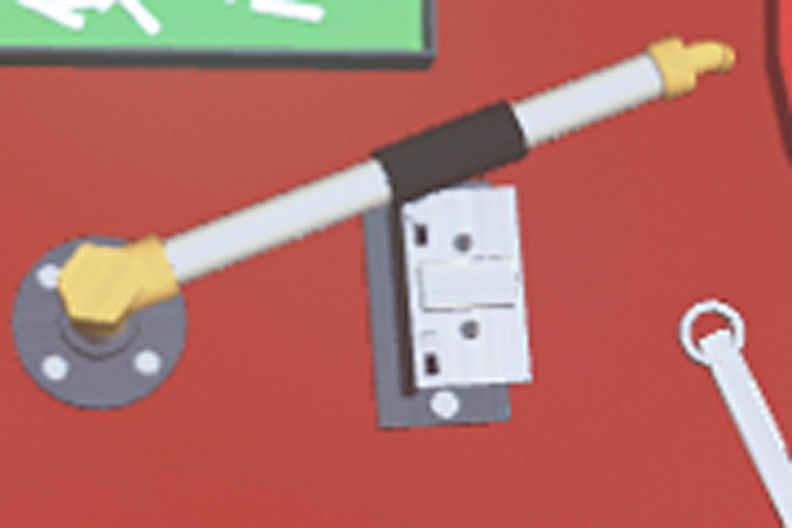

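View pics/t2.png

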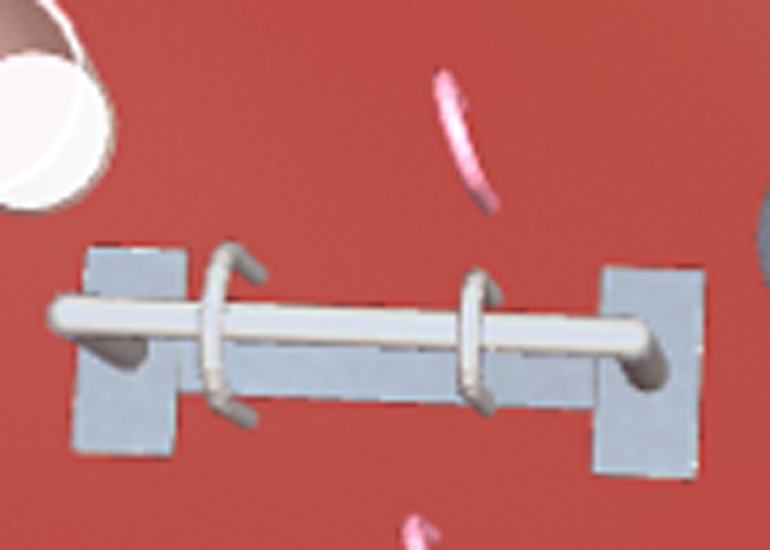

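View pics/s1.png

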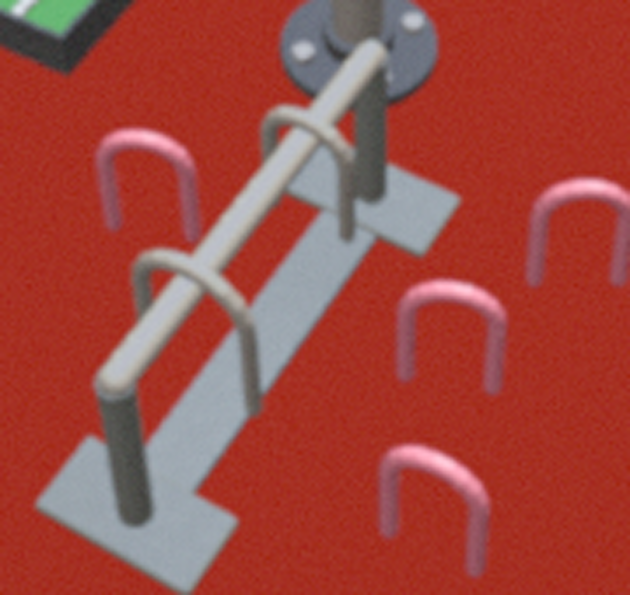

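The fitting U-bolt is the narrower one, on the right in the top crop: its bow crosses the bar at (471,330) and the wide one crosses at (213,320). The holes are at (463,242) and (470,329), the sleeve ends at (384,177) and (516,127), and the flange centre at (99,322).

```bash
cat > h.py <<'E'
import numpy as np,cv2,pickle
def ray(c,uv,z):
    K=c["camera_matrix"];d=np.array(c["dist"])
    p=cv2.undistortPoints(np.array([[uv]],float),K,d)[0,0]
    R=np.array(c["R"]);t=np.array(c["t"])
    o=-R.T@t; v=R.T@np.array([p[0],p[1],1]); return o+v*(z-o[2])/v[2]
def crop(uv,f,off): return [(uv[0]+.5)/f-.5+off[0],(uv[1]+.5)/f-.5+off[1]]
E
python3 - <<'E'
from h import *
np.set_printoptions(precision=4,suppress=True)
t=pickle.load(open("top0.pkl","rb"));s=pickle.load(open("side0.pkl","rb"))
for n,uv,z in [("holeA",(463,242),.072),("holeB",(470,329),.072),("sl1",(384,177),.094),("sl2",(516,127),.094),("flange",(99,322),.008),("pl1",(515,186),.072),("pl2",(531,381),.072),("pl4",(415,388),.072),("nozzle end pipe",(660,78),.094),("pipe start",(170,260),.094)]:
    print(n,ray(t,crop(uv,4.4,(300,195)),z))
for n,uv,z in [("barL",(50,315),.105),("barR",(648,336),.105),("wide",(213,319),.120),("narrow",(471,331),.120),("nl1",(480,272),.106),("nl2",(481,402),.106),("ntip1",(494,300),.046),("ntip2",(487,410),.046)]:
    print(n,ray(t,crop(uv,5.5,(165,225)),z))
for n,uv,z in [("s narrow",(312,122),.120),("s wide",(190,262),.12),("s barend far",(373,43),.110),("s barnear",(113,382),.106),("s ntipR",(347,238),.046)]:
    print(n,ray(s,crop(uv,3.5,(230,280)),z))
E
```

```text
holeA [ 0.5299 -0.0811  0.072 ]
holeB [ 0.4897 -0.0808  0.072 ]
sl1 [ 0.5577 -0.0448  0.094 ]
sl2 [ 0.5772 -0.1067  0.094 ]
flange [0.5137 0.0863 0.008 ]
pl1 [ 0.5545 -0.1074  0.072 ]
pl2 [ 0.4642 -0.1065  0.072 ]
pl4 [ 0.4644 -0.0536  0.072 ]
nozzle end pipe [ 0.5961 -0.1751  0.094 ]
pipe start [0.5258 0.0538 0.094 ]
barL [0.4873 0.3781 0.105 ]
barR [0.4678 0.1658 0.105 ]
wide [0.4804 0.3166 0.12  ]
narrow [0.4711 0.2263 0.12  ]
nl1 [0.4938 0.2238 0.106 ]
nl2 [0.4478 0.2253 0.106 ]
ntip1 [0.4925 0.2253 0.046 ]
ntip2 [0.4519 0.2296 0.046 ]
s narrow [0.4695 0.228  0.12  ]
s wide [0.4822 0.3156 0.12  ]
s barend far [0.4686 0.1662 0.11  ]
s barnear [0.488  0.3704 0.106 ]
s ntipR [0.4536 0.2278 0.046 ]
```

```bash
cat >> h.py <<'E'
from scipy.spatial.transform import Rotation as Ro
def rot(yaw):  # tool down, tool y at world yaw (deg)
    a=np.radians(yaw); y=np.array([np.cos(a),np.sin(a),0]); z=np.array([0,0,-1.]); return np.stack([np.cross(y,z),y,z],1)
def goal(s,p,yaw):
    R0=np.array(s["ee_rot"]); d=R0.T@(np.array(p)-s["tcp_pos"])*1000
    v=Ro.from_matrix(R0.T@rot(yaw)).as_rotvec()
    print(np.round(d,1),np.round(v,4))
def show(s):
    R0=np.array(s["ee_rot"]);print("t",round(s["time_s"],2),"p",np.round(s["tcp_pos"],4),"yaw",np.round(np.degrees(np.arctan2(R0[1,1],R0[0,1])),2),"z",np.round(R0[:,2],4),"F",np.round(s["wrist_force"],2),"M",np.round(s["moment"],2),"w",round(s["gripper_width"]*87,1),round(s["gripper_force"],1))
E
python3 -c "
from h import *
from station import r
s=r.sense();show(s);goal(s,[.587,-.143,.2],197.3);goal(s,[.587,-.143,.086],197.3)"
```

```text
t 0.1 p [ 0.2017 -0.591   0.2326] yaw 108.83 z [-7.0e-04  1.8e-03 -1.0e+00] F [-0.06  0.05 -0.03] M [-0.03 -0.03  0.01] w 87.0 0.0
[-509.3  299.6   33.1] [ 1.7000e-03  1.4000e-03 -1.5441e+00]
[-509.3  299.4  147.1] [ 1.7000e-03  1.4000e-03 -1.5441e+00]
```

Request:
{"name": "servo_tool", "arguments": {
  "commands": [
    [[0,-45,26,3,0,0,-0.14],[0,-90,53,6,0,0,-0.28],[0,-135,79,9,0,0,-0.42],[0,-180,106,12,0,0,-0.56],[0,-225,132,15,0,0,-0.7]]
  ]
}}

```text
time_s: 0.6
tcp_pos: [0.3654, -0.4006, 0.2188]
ee_rot: [[-0.511, -0.859, -0.0], [-0.859, 0.511, 0.0], [-0.0, 0.001, -1.0]]
wrist_force: [1.1, -0.6, 0.9]
gripper_width: 0.999
gripper_force: 0.0
```

```bash
python3 -c "
from h import *
from station import r
s=r.sense();show(s);goal(s,[.587,-.143,.2],197.3);print(s['joints'])"
```

```text
t 0.6 p [ 0.3654 -0.4006  0.2188] yaw 149.26 z [-4.e-04  4.e-04 -1.e+00] F [ 1.08 -0.61  0.89] M [-0.03 -0.08 -0.01] w 86.9 0.0
[-334.7  -58.8   18.8] [ 5.000e-04  4.000e-04 -8.385e-01]
[-3.04952526e+01  1.46818165e+01 -1.25104170e+01 -1.09042827e-02
 -6.28409480e+01 -2.44032492e-01]
```

Request:
{"name": "servo_tool", "arguments": {
  "commands": [
    [[0,-48,-8,4,0,0,-0.14],[0,-96,-16,8,0,0,-0.28],[0,-144,-24,12,0,0,-0.42],[0,-192,-33,16,0,0,-0.56],[0,-240,-41,18,0,0,-0.7]]
  ]
}}

```text
time_s: 1.1
tcp_pos: [0.5243, -0.2161, 0.2006]
ee_rot: [[0.163, -0.987, -0.001], [-0.987, -0.163, 0.0], [-0.0, 0.001, -1.0]]
wrist_force: [0.5, -1.0, -1.0]
gripper_width: 0.996
gripper_force: 0.0
```

Request:
{"name": "servo_tool", "arguments": {
  "commands": [
    [[0,-52,41,0,0,0,-0.14],[0,-76,40,0,0,0,-0.144],[0,-76,40,0,0,0,-0.144],[0,-76,40,0,0,0,-0.144],[0,-76,40,0,0,0,-0.144]]
  ]
}}

```text
time_s: 1.6
tcp_pos: [0.4727, -0.1497, 0.2013]
ee_rot: [[0.297, -0.955, 0.001], [-0.955, -0.297, -0.0], [0.0, -0.0, -1.0]]
wrist_force: [0.3, -0.5, -0.0]
gripper_width: 1.0
gripper_force: 0.0
```

```bash
python3 -c "
from h import *
from station import r
s=r.sense();show(s);goal(s,[.587,-.143,.086],197.3);print(s['joints'])"
```

```text
t 1.6 p [ 0.4727 -0.1497  0.2013] yaw -162.73 z [ 5.e-04 -2.e-04 -1.e+00] F [ 0.34 -0.51 -0.02] M [-0.04  0.12  0.02] w 87.0 0.0
[  27.6 -111.1  115.4] [-0.0004 -0.0003 -0.0005]
[ 1.24060986e+00  1.10456673e+01 -2.01213716e+01  1.14909775e-02
 -5.88039950e+01  1.60276273e+01]
```

Request:
{"name": "servo_tool", "arguments": {
  "commands": [
    [[0,10,-40,0,0,0,0],[0,20,-80,0,0,0,0],[0,27.6,-111,10,0,0,0],[0,27.6,-111,50,0,0,0],[0,27.6,-111,60,0,0,0]]
  ]
}}

```text
time_s: 2.1
tcp_pos: [0.5843, -0.1433, 0.1361]
ee_rot: [[0.295, -0.956, -0.009], [-0.956, -0.295, 0.001], [-0.004, 0.008, -1.0]]
wrist_force: [-0.5, 0.2, -1.2]
gripper_width: 1.003
gripper_force: 0.0
```

Request:
{"name": "servo_tool", "arguments": {
  "commands": [
    [[0,0,0,25,0,0,0],[0,0,0,50,0,0,0],[0,0,0,55,0,0,0],[1,0,0,55,0,0,0],[1,0,0,55,0,0,0]]
  ]
}}

```text
time_s: 2.6
tcp_pos: [0.5874, -0.1431, 0.0878]
ee_rot: [[0.297, -0.955, 0.003], [-0.955, -0.297, -0.001], [0.001, -0.002, -1.0]]
wrist_force: [0.3, 0.5, -0.0]
gripper_width: 0.894
gripper_force: 0.0
```

Request:
{"name": "servo_tool", "arguments": {
  "commands": [
    [[1,0,0,0,0,0,0],[1,0,0,0,0,0,0],[1,0,0,0,0,0,0],[1,0,0,0,0,0,0],[1,0,0,0,0,0,0]]
  ]
}}

```text
time_s: 3.1
tcp_pos: [0.5865, -0.1425, 0.0864]
ee_rot: [[0.297, -0.955, 0.0], [-0.955, -0.297, -0.0], [0.0, -0.0, -1.0]]
wrist_force: [0.5, -0.6, -0.7]
gripper_width: 0.447
gripper_force: 0.0
```

```bash
python3 -c "
from h import *
from station import r
s=r.sense();show(s)"
```

```text
t 3.1 p [ 0.5865 -0.1425  0.0864] yaw -162.69 z [ 3.e-04 -0.e+00 -1.e+00] F [ 0.49 -0.57 -0.65] M [0.06 0.12 0.01] w 38.9 0.0
```

Request:
{"name": "servo_tool", "arguments": {
  "commands": [
    [[1,0,0,0,0,0,0],[1,0,0,0,0,0,0],[1,0,0,0,0,0,0],[1,0,0,0,0,0,0],[1,0,0,0,0,0,0]]
  ]
}}

```text
time_s: 3.6
tcp_pos: [0.5865, -0.1425, 0.0862]
ee_rot: [[0.298, -0.955, 0.0], [-0.955, -0.298, -0.0], [0.0, -0.0, -1.0]]
wrist_force: [0.9, -0.9, -0.1]
gripper_width: 0.235
gripper_force: 30.0
```

Run:
```python
from h import *
from station import r
s=r.sense();show(s)
C=np.array([.5142,.0863]);p=s["tcp_pos"][:2]-C
th0=np.arctan2(p[0],-p[1]);rr=np.hypot(*p);print(th0,rr)
R0=np.array(s["ee_rot"])
th1=np.arctan2(.5098-C[0],-(-.0809-C[1]));print("target",th1)
for k in range(1,11):
    d=(th1-th0)*k/10; q=C+rr*np.array([np.sin(th0+d),-np.cos(th0+d)])
    print(k,np.round(1000*R0.T@[*(q-s["tcp_pos"][:2]),0],1),round(-d,4))
```

```text
t 3.6 p [ 0.5865 -0.1425  0.0862] yaw -162.69 z [ 3.e-04 -0.e+00 -1.e+00] F [ 0.89 -0.9  -0.12] M [-0.01 -0.05  0.04] w 20.5 30.0
0.3062007136015659 0.2400108932554764
target -0.026309717252921947
1 [-0.1  8.  -0. ] 0.0333
2 [-0.5 16.  -0. ] 0.0665
3 [-1.1 23.9 -0. ] 0.0998
4 [-2.  31.8 -0. ] 0.133
5 [-3.1 39.7 -0. ] 0.1663
6 [-4.6 47.6 -0. ] 0.1995
7 [-6.2 55.4 -0. ] 0.2328
8 [-8.2 63.1 -0. ] 0.266
9 [-10.4  70.8  -0. ] 0.2993
10 [-12.8  78.4  -0. ] 0.3325
```

Request:
{"name": "servo_tool", "arguments": {
  "commands": [
    [[1,-0.1,8,0,0,0,0.033],[1,-0.5,16,0,0,0,0.067],[1,-1.1,23.9,0,0,0,0.1],[1,-2,31.8,0,0,0,0.133],[1,-3.1,39.7,0,0,0,0.166]]
  ]
}}

```text
time_s: 4.1
tcp_pos: [0.5467, -0.1516, 0.0862]
ee_rot: [[0.132, -0.991, -0.0], [-0.991, -0.132, 0.0], [-0.0, 0.0, -1.0]]
wrist_force: [0.6, 0.9, -0.3]
gripper_width: 0.241
gripper_force: 30.0
```

Request:
{"name": "servo_tool", "arguments": {
  "commands": [
    [[1,-0.1,8,0,0,0,0.033],[1,-0.5,16,0,0,0,0.067],[1,-1.1,23.9,0,0,0,0.1],[1,-2,31.8,0,0,0,0.133],[1,-3.1,39.7,0,0,0,0.166]]
  ]
}}

```text
time_s: 4.6
tcp_pos: [0.507, -0.1537, 0.0862]
ee_rot: [[-0.033, -0.999, 0.0], [-0.999, 0.033, 0.0], [-0.0, -0.0, -1.0]]
wrist_force: [-0.1, 1.5, -0.9]
gripper_width: 0.239
gripper_force: 30.0
```

Request:
{"name": "servo_tool", "arguments": {
  "commands": [
    [[1,0,0,0,0,0,0],[1,0,0,0,0,0,0],[1,0,0,0,0,0,0],[0,0,0,0,0,0,0],[0,0,0,0,0,0,0]]
  ]
}}

```text
time_s: 5.1
tcp_pos: [0.5083, -0.1538, 0.0863]
ee_rot: [[-0.03, -1.0, 0.0], [-1.0, 0.03, -0.0], [0.0, -0.001, -1.0]]
wrist_force: [-0.0, 0.5, 0.9]
gripper_width: 0.343
gripper_force: 0.0
```

Run:
```python
from h import *
from station import r
s=r.sense();show(s)
goal(s,[.470,.2265,.18],174.75)
```

```text
t 5.1 p [ 0.5083 -0.1538  0.0863] yaw 178.3 z [ 5.e-04 -3.e-04 -1.e+00] F [-0.01  0.49  0.92] M [ 0.03  0.08 -0.05] w 29.9 0.0
[-379.    49.5  -93.9] [-0.0005 -0.0003  0.0619]
```

Request:
{"name": "servo_tool", "arguments": {
  "commands": [
    [[0,0,0,0,0,0,0],[0,0,0,0,0,0,0],[0,0,0,-40,0,0,0],[0,0,0,-80,0,0,0],[0,-30,5,-94,0,0,0]]
  ]
}}

```text
time_s: 5.6
tcp_pos: [0.5065, -0.1252, 0.1843]
ee_rot: [[-0.033, -0.999, 0.008], [-0.999, 0.033, -0.001], [0.001, -0.008, -1.0]]
wrist_force: [1.1, 1.1, -0.5]
gripper_width: 0.788
gripper_force: 0.0
```

Request:
{"name": "servo_tool", "arguments": {
  "commands": [
    [[0,-45,6,0,0,0,0.01],[0,-90,12,0,0,0,0.02],[0,-135,18,0,0,0,0.03],[0,-180,24,0,0,0,0.04],[0,-225,30,0,0,0,0.06]]
  ]
}}

```text
time_s: 6.1
tcp_pos: [0.4801, 0.104, 0.1805]
ee_rot: [[-0.09, -0.996, 0.001], [-0.996, 0.09, 0.0], [-0.0, -0.001, -1.0]]
wrist_force: [-0.2, -0.2, -0.1]
gripper_width: 0.995
gripper_force: 0.0
```

Request:
{"name": "servo_tool", "arguments": {
  "commands": [
    [[0,-45,6,0,0,0,0],[0,-90,10,0,0,0,0],[0,-122,14,0,0,0,0],[0,-122,14,0,0,0,0],[0,-122,14,0,0,0,0]]
  ]
}}

```text
time_s: 6.6
tcp_pos: [0.4772, 0.2254, 0.1799]
ee_rot: [[-0.089, -0.996, -0.001], [-0.996, 0.089, -0.001], [0.001, 0.001, -1.0]]
wrist_force: [-0.2, -0.4, 1.3]
gripper_width: 1.001
gripper_force: 0.0
```

Run:
```python
from h import *
from station import r
s=r.sense();show(s)
goal(s,[.470,.2265,.092],174.75)
c=r.capture("top"); pickle.dump(c,open("top1.pkl","wb"))
t=c["pixels"][:,:,::-1]
a=cv2.resize(t[215:290,300:470],None,fx=4.7,fy=4.7,interpolation=cv2.INTER_CUBIC)
d=pickle.dump(r.capture("side"),open("side1.pkl","wb"))
t=pickle.load(open("side1.pkl","rb"))["pixels"][:,:,::-1]
b=cv2.resize(t[270:425,230:400],None,fx=1.6,fy=1.6,interpolation=cv2.INTER_CUBIC)
m=np.zeros((600,799,3),np.uint8);m[:a.shape[0],:a.shape[1]]=a;m[352:600,:272]=b;
cc=pickle.load(open("top1.pkl","rb"))["pixels"][:,:,::-1][215:335,165:330]
cc=cv2.resize(cc,None,fx=2.05,fy=2.05);m[354:354+cc.shape[0],300:300+cc.shape[1]]=cc
cv2.imwrite("pics/v1.png",m)
```

```text
t 6.6 p [0.4772 0.2254 0.1799] yaw 174.92 z [-7.e-04 -5.e-04 -1.e+00] F [-0.2  -0.45  1.3 ] M [-0.01  0.13  0.01] w 87.0 0.0
[-0.5  7.2 87.9] [ 0.0006 -0.0006  0.003 ]
```

View pics/v1.png

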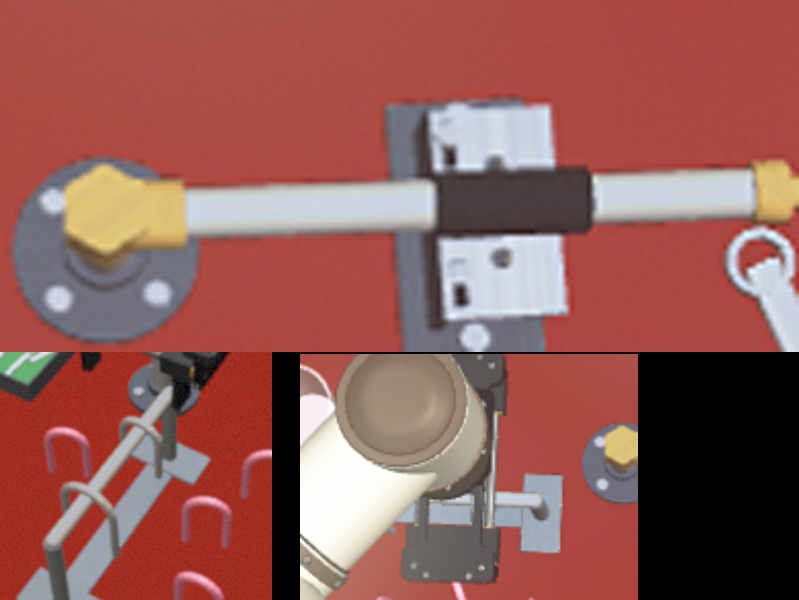

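Request:
{"name": "servo_tool", "arguments": {
  "commands": [
    [[0,-0.5,7.2,10,0,0,0.003],[0,-0.5,7.2,40,0,0,0.003],[0,-0.5,7.2,70,0,0,0.003],[0,-0.5,7.2,85,0,0,0.003],[0,-0.5,7.2,88,0,0,0.003]]
  ]
}}

```text
time_s: 7.2
tcp_pos: [0.4687, 0.224, 0.0898]
ee_rot: [[-0.095, -0.995, -0.004], [-0.995, 0.095, -0.003], [0.004, 0.004, -1.0]]
wrist_force: [0.2, 0.1, 0.4]
gripper_width: 1.004
gripper_force: 0.0
```

Run:
```python
from h import *
from station import r
s=r.sense();show(s)
goal(s,[.470,.2265,.092],174.75)
np.set_printoptions(precision=4,suppress=True)
c=pickle.load(open("top1.pkl","rb"))
for uv,z in [((436,208),.094),((592,199),.094),((515,203.5),.094),((502,258),.072),((553,104),.072),((569,314),.072),((190,212),.094),((752,194),.094)]:
    print(uv,ray(c,crop(uv,4.7,(300,215)),z))
```

```text
t 7.2 p [0.4687 0.224  0.0898] yaw 174.56 z [-0.0044 -0.0034 -1.    ] F [0.18 0.13 0.43] M [ 0.03  0.07 -0.01] w 87.3 0.0
[-2.6 -1.1 -2.2] [ 0.004  -0.0038 -0.0033]
(436, 208) [ 0.509  -0.0517  0.094 ]
(592, 199) [ 0.5087 -0.1177  0.094 ]
(515, 203.5) [ 0.5088 -0.085   0.094 ]
(502, 258) [ 0.4894 -0.0807  0.072 ]
(553, 104) [ 0.5547 -0.1086  0.072 ]
(569, 314) [ 0.4637 -0.1072  0.072 ]
(190, 212) [0.5137 0.0511 0.094 ]
(752, 194) [ 0.5064 -0.186   0.094 ]
```

Request:
{"name": "servo_tool", "arguments": {
  "commands": [
    [[0,0,0,0,0,0,0],[1,0,0,0,0,0,0],[1,0,0,0,0,0,0],[1,0,0,0,0,0,0],[1,0,0,0,0,0,0]]
  ]
}}

```text
time_s: 7.7
tcp_pos: [0.4706, 0.2263, 0.0928]
ee_rot: [[-0.093, -0.996, 0.001], [-0.996, 0.093, 0.001], [-0.001, -0.001, -1.0]]
wrist_force: [0.2, -0.7, 0.6]
gripper_width: 0.718
gripper_force: 0.0
```

Request:
{"name": "servo_tool", "arguments": {
  "commands": [
    [[1,0,0,0,0,0,0],[1,0,0,0,0,0,0],[1,0,0,0,0,0,0],[1,0,0,0,0,0,0],[1,0,0,0,0,0,0]]
  ]
}}

```text
time_s: 8.2
tcp_pos: [0.4705, 0.2262, 0.0923]
ee_rot: [[-0.093, -0.996, 0.0], [-0.996, 0.093, 0.0], [-0.0, -0.0, -1.0]]
wrist_force: [-0.0, 0.2, 1.1]
gripper_width: 0.54
gripper_force: 30.0
```

Run:
```python
from h import *
from station import r
s=r.sense();show(s)
goal(s,[.470,.2265,.092],174.75)
```

```text
t 8.2 p [0.4705 0.2262 0.0923] yaw 174.68 z [ 2.e-04  1.e-04 -1.e+00] F [-0.02  0.17  1.09] M [0.05 0.12 0.02] w 46.9 30.0
[-0.2  0.5  0.3] [-0.0002  0.0001 -0.0013]
```

Request:
{"name": "servo_tool", "arguments": {
  "commands": [
    [[1,0,0,-20,0,0,0],[1,0,0,-45,0,0,0],[1,0,0,-75,0,0,0],[1,0,0,-100,0,0,0],[1,0,0,-110,0,0,0]]
  ]
}}

```text
time_s: 8.7
tcp_pos: [0.4712, 0.2267, 0.2045]
ee_rot: [[-0.093, -0.996, 0.003], [-0.996, 0.093, 0.003], [-0.003, -0.003, -1.0]]
wrist_force: [0.6, -0.3, -0.4]
gripper_width: 0.539
gripper_force: 30.0
```

Request:
{"name": "servo_tool", "arguments": {
  "commands": [
    [[1,30,0,0,0,0,0],[1,75,-3,0,0,0,-0.02],[1,120,-6,0,0,0,-0.04],[1,165,-9,0,0,0,-0.06],[1,210,-11,0,0,0,-0.08]]
  ]
}}

```text
time_s: 9.2
tcp_pos: [0.4608, 0.0143, 0.2012]
ee_rot: [[-0.012, -1.0, -0.002], [-1.0, 0.012, -0.0], [0.0, 0.002, -1.0]]
wrist_force: [1.0, 0.5, -1.6]
gripper_width: 0.539
gripper_force: 30.0
```

Run:
```python
from h import *
from station import r
s=r.sense();show(s)
goal(s,[.5098,-.081,.185],179.6)
```

```text
t 9.2 p [0.4608 0.0143 0.2012] yaw 179.33 z [-1.8e-03 -3.0e-04 -1.0e+00] F [ 0.96  0.54 -1.6 ] M [ 0.   -0.02  0.01] w 46.9 30.0
[ 94.8 -50.1  16.1] [ 0.0018 -0.0003 -0.0048]
```

Request:
{"name": "servo_tool", "arguments": {
  "commands": [
    [[1,25,-15,0,0,0,0],[1,60,-32,5,0,0,-0.003],[1,90,-47,15,0,0,-0.005],[1,94.5,-50,25,0,0,-0.005],[1,94.5,-50,33,0,0,-0.005]]
  ]
}}

```text
time_s: 9.7
tcp_pos: [0.5098, -0.0799, 0.1671]
ee_rot: [[-0.011, -1.0, -0.003], [-1.0, 0.011, 0.0], [-0.0, 0.003, -1.0]]
wrist_force: [-0.7, 0.3, -0.6]
gripper_width: 0.539
gripper_force: 30.0
```

Request:
{"name": "servo_tool", "arguments": {
  "commands": [
    [[1,0,0,0,0,0,0],[1,0,0,0,0,0,0],[1,0,0,0,0,0,0],[1,0,0,0,0,0,0],[1,0,0,0,0,0,0]]
  ]
}}

```text
time_s: 10.2
tcp_pos: [0.5107, -0.0786, 0.1697]
ee_rot: [[-0.007, -1.0, 0.001], [-1.0, 0.007, 0.0], [-0.0, -0.001, -1.0]]
wrist_force: [-0.1, 0.2, -1.4]
gripper_width: 0.537
gripper_force: 30.0
```

Run:
```python
from h import *
from station import r
s=r.sense();show(s)
goal(s,[.5098,-.081,.165],179.6)
c=r.capture("side"); pickle.dump(c,open("side2.pkl","wb"))
a=cv2.resize(c["pixels"][130:280,290:440,::-1],None,fx=4,fy=4,interpolation=cv2.INTER_CUBIC)
c=r.capture("top"); pickle.dump(c,open("top2.pkl","wb"))
b=cv2.resize(c["pixels"][180:330,375:425,::-1],None,fx=4,fy=4,interpolation=cv2.INTER_CUBIC)
cv2.imwrite("pics/v2.png",np.hstack([a,b]))
```

```text
t 10.2 p [ 0.5107 -0.0786  0.1697] yaw 179.59 z [ 1.e-03  2.e-04 -1.e+00] F [-0.05  0.19 -1.37] M [ 0.08  0.12 -0.06] w 46.7 30.0
[2.4 0.9 4.7] [-0.001   0.0002 -0.0002]
```

View pics/v2.png

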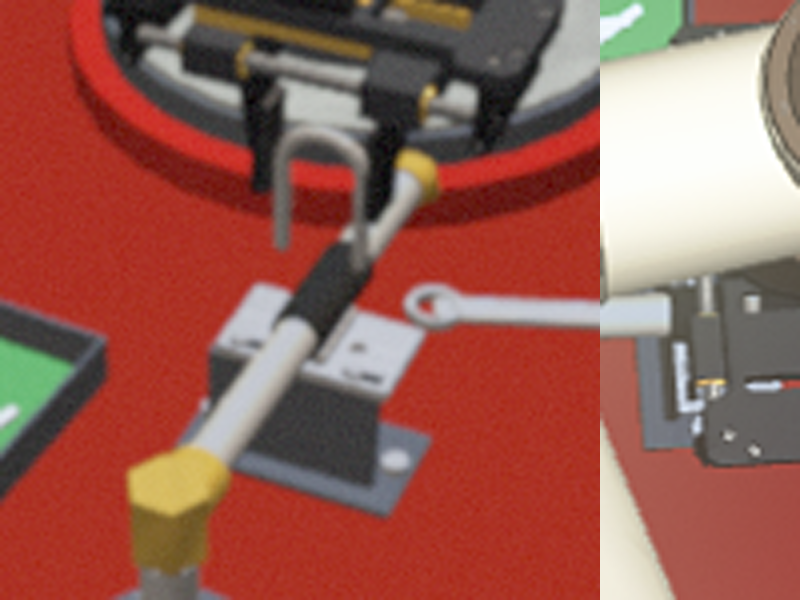

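The side view shows the U-bolt held upright, with leg ends at about (282,244) and (358,262). The visible hole is at (360,347) and the sleeve lies on the saddle. The arm hides the U-bolt in the top view.

Run:
```python
from h import *
np.set_printoptions(precision=4,suppress=True)
c=pickle.load(open("side2.pkl","rb"))
for uv,z in [((282,244),.1234),((358,262),.1234),((360,347),.072),((320,133),.196),((258,286),.072),((425,335),.072),((380,398),.072),((325,290),.094)]:
    print(uv,ray(c,crop(uv,4,(290,130)),z))
```

```text
(282, 244) [ 0.5319 -0.0823  0.1234]
(358, 262) [ 0.4933 -0.0841  0.1234]
(360, 347) [ 0.4895 -0.0842  0.072 ]
(320, 133) [ 0.513 -0.077  0.196]
(258, 286) [ 0.5544 -0.1081  0.072 ]
(425, 335) [ 0.4637 -0.1061  0.072 ]
(380, 398) [ 0.4668 -0.0524  0.072 ]
(325, 290) [ 0.5125 -0.0928  0.094 ]
```

Run:
```python
from h import *
np.set_printoptions(precision=2,suppress=True)
c=pickle.load(open("side2.pkl","rb"))
R=np.array(c["R"]);t=np.array(c["t"])
def pj(X): 
    return cv2.projectPoints(np.array([X],float),cv2.Rodrigues(R)[0],t,c["camera_matrix"],np.array(c["dist"]))[0][0,0]
x,y,zo=.5107,-.0786,.1697+.0197
up=-R[1]
for n,X in [("bowtop",np.array([x,y,zo+.004])+.004*up)]+[(f"tip{sx}",np.array([x+sx*.02,y,zo-.066])) for sx in(1,-1)]+[(f"tipfront{sx}",np.array([x+sx*.02,y+.0035,zo-.066])) for sx in(1,-1)]+[(f"legtop{sx}",np.array([x+sx*.02,y,zo-.016])) for sx in(1,-1)]:
    u=pj(X); print(n,u,"crop",(u-[290,130])*4)
p=c["pixels"].astype(int)
print("left leg cols 359-362"); 
for rr in range(183,200): print(rr,[tuple(p[rr,cc]) for cc in (359,360,361)])
print("bow")
for rr in range(159,171): print(rr,[tuple(p[rr,cc]) for cc in (369,370,371)])
```

```text
bowtop [371.09 161.72] crop [324.37 126.87]
tip1 [359.93 191.83] crop [279.72 247.34]
tip-1 [379.36 197.08] crop [357.42 268.31]
tipfront1 [359.22 192.84] crop [276.89 251.36]
tipfront-1 [378.68 198.11] crop [354.72 272.43]
legtop1 [360.67 170.37] crop [282.69 161.46]
legtop-1 [380.75 175.5 ] crop [363.   182.01]
left leg cols 359-362
183 [(np.int64(110), np.int64(99), np.int64(96)), (np.int64(106), np.int64(102), np.int64(97)), (np.int64(100), np.int64(92), np.int64(90))]
184 [(np.int64(115), np.int64(104), np.int64(98)), (np.int64(107), np.int64(99), np.int64(93)), (np.int64(100), np.int64(95), np.int64(89))]
185 [(np.int64(117), np.int64(104), np.int64(99)), (np.int64(108), np.int64(106), np.int64(100)), (np.int64(103), np.int64(94), np.int64(89))]
186 [(np.int64(118), np.int64(105), np.int64(97)), (np.int64(105), np.int64(101), np.int64(94)), (np.int64(104), np.int64(92), np.int64(89))]
187 [(np.int64(118), np.int64(102), np.int64(100)), (np.int64(108), np.int64(104), np.int64(100)), (np.int64(106), np.int64(91), np.int64(84))]
188 [(np.int64(118), np.int64(103), np.int64(101)), 
[... 2640 characters left out ...]
np.int64(102))]
166 [(np.int64(70), np.int64(66), np.int64(61)), (np.int64(76), np.int64(73), np.int64(73)), (np.int64(79), np.int64(74), np.int64(72))]
167 [(np.int64(60), np.int64(57), np.int64(59)), (np.int64(60), np.int64(62), np.int64(59)), (np.int64(67), np.int64(64), np.int64(64))]
168 [(np.int64(60), np.int64(59), np.int64(62)), (np.int64(62), np.int64(60), np.int64(59)), (np.int64(59), np.int64(57), np.int64(58))]
169 [(np.int64(61), np.int64(58), np.int64(57)), (np.int64(58), np.int64(57), np.int64(60)), (np.int64(55), np.int64(54), np.int64(54))]
170 [(np.int64(94), np.int64(58), np.int64(61)), (np.int64(84), np.int64(56), np.int64(57)), (np.int64(77), np.int64(55), np.int64(52))]
```

Projecting an upright bolt at the TCP matches the picture to within 0.5 px, so the bolt isn't tilted. I'll go down around the sleeve.

Request:
{"name": "servo_tool", "arguments": {
  "commands": [
    [[1,2.4,1,0,0,0,0],[1,2.4,1,6,0,0,0],[1,2.4,1,14,0,0,0],[1,2.4,1,22,0,0,0],[1,2.4,1,30,0,0,0]]
  ]
}}

```text
time_s: 10.8
tcp_pos: [0.5093, -0.0816, 0.1381]
ee_rot: [[-0.008, -1.0, -0.001], [-1.0, 0.008, -0.0], [0.0, 0.001, -1.0]]
wrist_force: [-0.1, 0.1, -1.1]
gripper_width: 0.536
gripper_force: 30.0
```

Request:
{"name": "servo_tool", "arguments": {
  "commands": [
    [[1,0,0,5,0,0,0],[1,0,0,8,0,0,0],[1,0,0,8,0,0,0],[1,0,0,8,0,0,0],[1,0,0,8,0,0,0]]
  ]
}}

```text
time_s: 11.3
tcp_pos: [0.5099, -0.0815, 0.1316]
ee_rot: [[-0.008, -1.0, 0.001], [-1.0, 0.008, 0.0], [-0.0, -0.001, -1.0]]
wrist_force: [-0.6, -0.7, -0.9]
gripper_width: 0.54
gripper_force: 30.0
```

Run:
```python
from h import *
from station import r
s=r.sense();show(s)
goal(s,[.5097,-.081,.122],179.6)
```

```text
t 11.3 p [ 0.5099 -0.0815  0.1316] yaw 179.55 z [ 9.e-04  1.e-04 -1.e+00] F [-0.59 -0.69 -0.86] M [ 0.03  0.02 -0.04] w 47.0 30.0
[-0.5  0.2  9.6] [-0.0009  0.0001 -0.0009]
```

Request:
{"name": "servo_tool", "arguments": {
  "commands": [
    [[1,-0.4,0.1,3,0,0,0],[1,-0.4,0.1,6,0,0,0],[1,-0.4,0.1,9,0,0,0],[1,-0.4,0.1,11,0,0,0],[1,-0.4,0.1,11,0,0,0]]
  ]
}}

```text
time_s: 11.8
tcp_pos: [0.5092, -0.0811, 0.1198]
ee_rot: [[-0.008, -1.0, -0.001], [-1.0, 0.008, -0.0], [0.0, 0.001, -1.0]]
wrist_force: [0.1, 0.1, -0.7]
gripper_width: 0.535
gripper_force: 30.0
```

Request:
{"name": "servo_tool", "arguments": {
  "commands": [
    [[1,0,0,1,0,0,0],[1,0,0,2,0,0,0],[1,0,0,3,0,0,0],[1,0,0,4,0,0,0],[1,0,0,4,0,0,0]]
  ]
}}

```text
time_s: 12.3
tcp_pos: [0.5098, -0.0812, 0.1163]
ee_rot: [[-0.008, -1.0, 0.001], [-1.0, 0.008, -0.0], [0.0, -0.001, -1.0]]
wrist_force: [0.3, -0.8, 0.7]
gripper_width: 0.538
gripper_force: 30.0
```

Run:
```python
from h import *
from station import r
s=r.sense();show(s)
```

```text
t 12.3 p [ 0.5098 -0.0812  0.1163] yaw 179.55 z [ 8.e-04 -2.e-04 -1.e+00] F [ 0.25 -0.81  0.73] M [-0.37 -0.22  0.01] w 46.8 30.0
```

Request:
{"name": "servo_tool", "arguments": {
  "commands": [
    [[1,0,0,1,0,0,0],[1,0,0,2,0,0,0],[1,0,0,3,0,0,0],[1,0,0,4,0,0,0],[1,0,0,4,0,0,0]]
  ]
}}

```text
time_s: 12.8
tcp_pos: [0.5099, -0.0812, 0.1122]
ee_rot: [[-0.008, -1.0, 0.001], [-1.0, 0.008, -0.0], [0.0, -0.001, -1.0]]
wrist_force: [0.7, -2.3, 0.6]
gripper_width: 0.533
gripper_force: 30.0
```

Run:
```python
from h import *
from station import r
s=r.sense();show(s)
```

```text
t 12.8 p [ 0.5099 -0.0812  0.1122] yaw 179.56 z [ 9.e-04 -2.e-04 -1.e+00] F [ 0.71 -2.3   0.62] M [-0.82 -0.52  0.04] w 46.4 30.0
```

Request:
{"name": "servo_tool", "arguments": {
  "commands": [
    [[1,0.3,-0.1,0,0,0,0],[1,0.5,-0.2,1,0,0,0],[1,0.5,-0.2,2,0,0,0],[1,0.5,-0.2,3,0,0,0],[1,0.5,-0.2,4,0,0,0]]
  ]
}}

```text
time_s: 13.3
tcp_pos: [0.5099, -0.0816, 0.1082]
ee_rot: [[-0.008, -1.0, 0.0], [-1.0, 0.008, -0.0], [0.0, -0.0, -1.0]]
wrist_force: [2.2, -2.4, 1.0]
gripper_width: 0.54
gripper_force: 30.0
```

Run:
```python
from h import *
from station import r
s=r.sense();show(s)
```

```text
t 13.3 p [ 0.5099 -0.0816  0.1082] yaw 179.55 z [ 4.e-04 -0.e+00 -1.e+00] F [ 2.16 -2.36  1.  ] M [-0.69 -0.45  0.02] w 46.9 30.0
```

Request:
{"name": "servo_tool", "arguments": {
  "commands": [
    [[1,0.3,-0.3,0,0,0,0],[1,0.5,-0.5,1,0,0,0],[1,0.5,-0.5,2,0,0,0],[1,0.5,-0.5,3,0,0,0],[1,0.5,-0.5,4,0,0,0]]
  ]
}}

```text
time_s: 13.8
tcp_pos: [0.5099, -0.0821, 0.1042]
ee_rot: [[-0.008, -1.0, -0.001], [-1.0, 0.008, -0.0], [0.0, 0.001, -1.0]]
wrist_force: [-0.9, -1.9, 3.0]
gripper_width: 0.54
gripper_force: 30.0
```

Run:
```python
from h import *
from station import r
s=r.sense();show(s)
```

```text
t 13.8 p [ 0.5099 -0.0821  0.1042] yaw 179.56 z [-8.e-04 -2.e-04 -1.e+00] F [-0.86 -1.95  3.03] M [-0.31  0.14  0.09] w 47.0 30.0
```

Request:
{"name": "servo_tool", "arguments": {
  "commands": [
    [[1,0.2,0,1,0,0,0],[1,0.4,0.1,2,0,0,0],[1,0.4,0.1,3,0,0,0],[1,0.4,0.1,4,0,0,0],[1,0.4,0.1,5,0,0,0]]
  ]
}}

```text
time_s: 14.3
tcp_pos: [0.5103, -0.0825, 0.1]
ee_rot: [[-0.008, -1.0, 0.001], [-1.0, 0.008, -0.0], [0.0, -0.001, -1.0]]
wrist_force: [-0.2, -1.1, 6.6]
gripper_width: 0.542
gripper_force: 30.0
```

Run:
```python
from h import *
from station import r
s=r.sense();show(s)
```

```text
t 14.3 p [ 0.5103 -0.0825  0.1   ] yaw 179.56 z [ 7.e-04 -1.e-04 -1.e+00] F [-0.18 -1.08  6.58] M [-0.11  0.46  0.  ] w 47.1 30.0
```

Request:
{"name": "servo_tool", "arguments": {
  "commands": [
    [[1,0.2,0,1,0,0,0],[1,0.2,0,2,0,0,0],[1,0.2,0,3,0,0,0],[1,0.2,0,4,0,0,0],[1,0.2,0,5,0,0,0]]
  ]
}}

```text
time_s: 14.8
tcp_pos: [0.5105, -0.0826, 0.0951]
ee_rot: [[-0.008, -1.0, 0.001], [-1.0, 0.008, -0.0], [0.0, -0.001, -1.0]]
wrist_force: [-0.5, -0.0, 7.2]
gripper_width: 0.537
gripper_force: 30.0
```

Run:
```python
from h import *
from station import r
s=r.sense();show(s)
```

```text
t 14.8 p [ 0.5105 -0.0826  0.0951] yaw 179.56 z [ 1.1e-03 -1.0e-04 -1.0e+00] F [-0.47 -0.04  7.22] M [-0.13  0.48  0.02] w 46.7 30.0
```

Request:
{"name": "servo_tool", "arguments": {
  "commands": [
    [[1,0,0,1,0,0,0],[1,0,0,2,0,0,0],[1,0,0,3,0,0,0],[1,0,0,4,0,0,0],[1,0,0,4,0,0,0]]
  ]
}}

```text
time_s: 15.3
tcp_pos: [0.5104, -0.0826, 0.0908]
ee_rot: [[-0.008, -1.0, 0.001], [-1.0, 0.008, 0.0], [-0.0, -0.001, -1.0]]
wrist_force: [-0.3, 0.0, 4.7]
gripper_width: 0.539
gripper_force: 30.0
```

Run:
```python
from h import *
from station import r
s=r.sense();show(s)
```

```text
t 15.3 p [ 0.5104 -0.0826  0.0908] yaw 179.55 z [ 1.1e-03  1.0e-04 -1.0e+00] F [-0.26  0.02  4.73] M [-0.18  0.16  0.02] w 46.9 30.0
```

Request:
{"name": "servo_tool", "arguments": {
  "commands": [
    [[1,0,0,0.5,0,0,0],[1,0,0,1,0,0,0],[1,0,0,1.5,0,0,0],[1,0,0,2,0,0,0],[1,0,0,2,0,0,0]]
  ]
}}

```text
time_s: 15.8
tcp_pos: [0.5104, -0.0827, 0.0889]
ee_rot: [[-0.008, -1.0, 0.001], [-1.0, 0.008, 0.0], [-0.0, -0.001, -1.0]]
wrist_force: [-0.3, -0.5, 5.7]
gripper_width: 0.535
gripper_force: 30.0
```

Run:
```python
from h import *
from station import r
s=r.sense();show(s)
```

```text
t 15.8 p [ 0.5104 -0.0827  0.0889] yaw 179.56 z [ 9.e-04  0.e+00 -1.e+00] F [-0.35 -0.5   5.71] M [-0.15  0.28  0.04] w 46.5 30.0
```

Request:
{"name": "servo_tool", "arguments": {
  "commands": [
    [[1,0,0,0.2,0,0,0],[1,0,0,0.4,0,0,0],[1,0,0,0.6,0,0,0],[1,0,0,0.6,0,0,0],[1,0,0,0.6,0,0,0]]
  ]
}}

```text
time_s: 16.3
tcp_pos: [0.5104, -0.0827, 0.0885]
ee_rot: [[-0.008, -1.0, 0.001], [-1.0, 0.008, -0.0], [0.0, -0.001, -1.0]]
wrist_force: [-0.9, 0.4, 8.4]
gripper_width: 0.536
gripper_force: 30.0
```

Request:
{"name": "servo_tool", "arguments": {
  "commands": [
    [[1,0,0,0.2,0,0,0],[1,0,0,0.4,0,0,0],[1,0,0,0.4,0,0,0],[1,0,0,0.4,0,0,0],[1,0,0,0.4,0,0,0]]
  ]
}}

```text
time_s: 16.8
tcp_pos: [0.5103, -0.0827, 0.0883]
ee_rot: [[-0.008, -1.0, 0.001], [-1.0, 0.008, -0.0], [0.0, -0.001, -1.0]]
wrist_force: [-1.2, -1.0, 9.0]
gripper_width: 0.54
gripper_force: 30.0
```

Run:
```python
from h import *
from station import r
s=r.sense();show(s)
```

```text
t 16.8 p [ 0.5103 -0.0827  0.0883] yaw 179.56 z [ 9.e-04 -1.e-04 -1.e+00] F [-1.22 -0.96  9.04] M [-0.09  0.61  0.07] w 47.0 30.0
```

Request:
{"name": "servo_tool", "arguments": {
  "commands": [
    [[1,0,0,0.2,0,0,0],[1,0,0,0.4,0,0,0],[1,0,0,0.5,0,0,0],[1,0,0,0.5,0,0,0],[1,0,0,0.5,0,0,0]]
  ]
}}

```text
time_s: 17.3
tcp_pos: [0.5104, -0.0827, 0.0882]
ee_rot: [[-0.007, -1.0, 0.001], [-1.0, 0.007, -0.0], [0.0, -0.001, -1.0]]
wrist_force: [-3.3, -0.4, 11.1]
gripper_width: 0.537
gripper_force: 30.0
```

Run:
```python
from h import *
from station import r
s=r.sense();show(s)
```

```text
t 17.3 p [ 0.5104 -0.0827  0.0882] yaw 179.57 z [ 1.e-03 -2.e-04 -1.e+00] F [-3.27 -0.4  11.07] M [ 0.07  0.88 -0.03] w 46.7 30.0
```

Request:
{"name": "servo_tool", "arguments": {
  "commands": [
    [[1,0,0.3,0.2,0,0,0],[1,0,0.3,0.4,0,0,0],[1,0,0.3,0.6,0,0,0],[1,0,0.3,0.6,0,0,0],[1,0,0.3,0.6,0,0,0]]
  ]
}}

```text
time_s: 17.8
tcp_pos: [0.5104, -0.0827, 0.0879]
ee_rot: [[-0.007, -1.0, 0.002], [-1.0, 0.007, -0.0], [0.0, -0.002, -1.0]]
wrist_force: [-2.2, 1.0, 12.5]
gripper_width: 0.538
gripper_force: 30.1
```

Run:
```python
from h import *
from station import r
s=r.sense();show(s)
```

```text
t 17.8 p [ 0.5104 -0.0827  0.0879] yaw 179.58 z [ 1.7e-03 -3.0e-04 -1.0e+00] F [-2.23  1.03 12.51] M [0.   0.9  0.04] w 46.8 30.1
```

Request:
{"name": "servo_tool", "arguments": {
  "commands": [
    [[1,0,0.2,0.2,0,0,0],[1,0,0.2,0.4,0,0,0],[1,0,0.2,0.5,0,0,0],[1,0,0.2,0.5,0,0,0],[1,0,0.2,0.5,0,0,0]]
  ]
}}

```text
time_s: 18.3
tcp_pos: [0.5104, -0.0827, 0.0877]
ee_rot: [[-0.007, -1.0, 0.002], [-1.0, 0.007, -0.0], [0.0, -0.002, -1.0]]
wrist_force: [-2.6, 0.6, 13.9]
gripper_width: 0.539
gripper_force: 30.1
```

Run:
```python
from h import *
from station import r
s=r.sense();show(s)
```

```text
t 18.3 p [ 0.5104 -0.0827  0.0877] yaw 179.6 z [ 2.2e-03 -4.0e-04 -1.0e+00] F [-2.55  0.63 13.86] M [0.08 1.   0.09] w 46.9 30.1
```

Request:
{"name": "servo_tool", "arguments": {
  "commands": [
    [[1,0,-0.2,-0.8,0,0,0],[0,0,-0.2,-0.8,0,0,0],[0,0,-0.2,-0.8,0,0,0],[0,0,-0.2,-0.8,0,0,0],[0,0,-0.2,-0.8,0,0,0]]
  ]
}}

```text
time_s: 18.8
tcp_pos: [0.5093, -0.0826, 0.0858]
ee_rot: [[-0.008, -1.0, -0.001], [-1.0, 0.008, 0.0], [-0.0, 0.001, -1.0]]
wrist_force: [-0.5, -0.6, 0.3]
gripper_width: 0.818
gripper_force: 0.0
```

Request:
{"name": "servo_tool", "arguments": {
  "commands": [
    [[0,0,0,-5,0,0,0],[0,0,0,-30,0,0,0],[0,0,0,-60,0,0,0],[0,0,0,-80,0,0,0],[0,0,0,-80,0,0,0]]
  ]
}}

```text
time_s: 19.3
tcp_pos: [0.5118, -0.0826, 0.1698]
ee_rot: [[-0.007, -1.0, 0.007], [-1.0, 0.007, 0.0], [-0.0, -0.007, -1.0]]
wrist_force: [0.2, -0.6, -0.2]
gripper_width: 0.997
gripper_force: 0.0
```

Run:
```python
from h import *
from station import r
s=r.sense();show(s)
c=r.capture("side"); pickle.dump(c,open("side3.pkl","wb"))
a=cv2.resize(c["pixels"][130:280,290:440,::-1],None,fx=4,fy=4,interpolation=cv2.INTER_CUBIC)
cv2.imwrite("pics/v3.png",a)
R=np.array(c["R"]);t=np.array(c["t"])
pj=lambda X: cv2.projectPoints(np.array([X],float),cv2.Rodrigues(R)[0],t,c["camera_matrix"],np.array(c["dist"]))[0][0,0]
for zo in (.1074,.1084): print(zo,(pj(np.array([.5103,-.0827,zo+.004])-.004*R[1])-[290,130])*4)
```

```text
t 19.3 p [ 0.5118 -0.0826  0.1698] yaw 179.58 z [ 7.2e-03  3.0e-04 -1.0e+00] F [ 0.23 -0.61 -0.17] M [-0.04  0.05  0.02] w 86.8 0.0
0.1074 [321.31357163 264.78512494]
0.1084 [321.39714034 263.13820239]
```

View pics/v3.png

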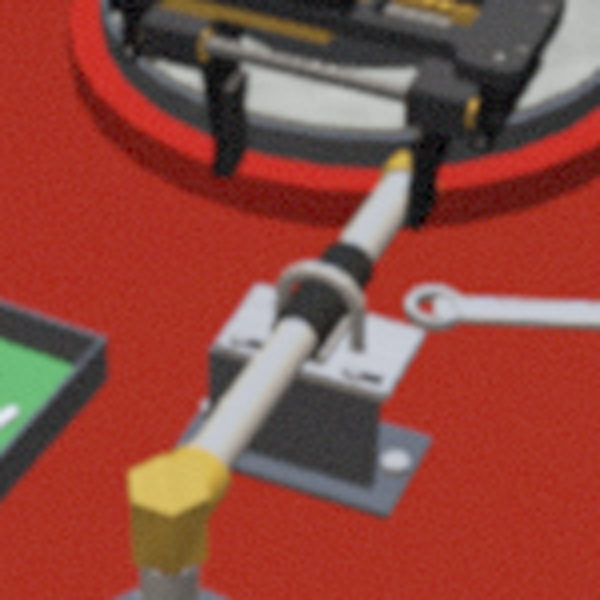

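The bow sits astride the sleeve with its top at about (321,262). I'll check its height by touching the top of the bow with closed fingers.

Request:
{"name": "servo_tool", "arguments": {
  "commands": [
    [[1,0,0,0,0,0,0],[1,0,0,0,0,0,0],[1,0,0,0,0,0,0],[1,0,0,0,0,0,0],[1,0,0,0,0,0,0]]
  ]
}}

```text
time_s: 19.85
tcp_pos: [0.5096, -0.0827, 0.166]
ee_rot: [[-0.008, -1.0, -0.001], [-1.0, 0.008, -0.0], [0.0, 0.001, -1.0]]
wrist_force: [-0.1, 0.7, 0.4]
gripper_width: 0.632
gripper_force: 0.0
```

Request:
{"name": "servo_tool", "arguments": {
  "commands": [
    [[1,0,0,10,0,0,0],[1,0,0,20,0,0,0],[1,0,0,28,0,0,0],[1,0,0,32,0,0,0],[1,0,0,34,0,0,0]]
  ]
}}

```text
time_s: 20.35
tcp_pos: [0.5094, -0.0828, 0.1315]
ee_rot: [[-0.008, -1.0, -0.001], [-1.0, 0.008, -0.0], [0.0, 0.001, -1.0]]
wrist_force: [-1.1, 0.5, 0.2]
gripper_width: 0.173
gripper_force: 0.0
```

Request:
{"name": "servo_tool", "arguments": {
  "commands": [
    [[1,0,0,0,0,0,0],[1,0,0,0,0,0,0],[1,0,0,0,0,0,0],[1,0,0,0,0,0,0],[1,0,0,0,0,0,0]]
  ]
}}

```text
time_s: 20.85
tcp_pos: [0.5099, -0.0827, 0.1326]
ee_rot: [[-0.008, -1.0, 0.001], [-1.0, 0.008, 0.0], [-0.0, -0.001, -1.0]]
wrist_force: [-0.4, -0.4, 0.9]
gripper_width: 0.001
gripper_force: 0.0
```

Run:
```python
from h import *
from station import r
s=r.sense();show(s)
goal(s,[.5101,-.0827,.1275],179.6)
```

```text
t 20.85 p [ 0.5099 -0.0827  0.1326] yaw 179.54 z [ 5.e-04  1.e-04 -1.e+00] F [-0.43 -0.37  0.91] M [-0.01  0.11  0.05] w 0.1 0.0
[ 0.  -0.2  5.1] [-0.0005  0.0001 -0.001 ]
```

Request:
{"name": "servo_tool", "arguments": {
  "commands": [
    [[1,0,0,2,0,0,0],[1,0,0,4,0,0,0],[1,0,0,5,0,0,0],[1,0,0,5.5,0,0,0],[1,0,0,5.5,0,0,0]]
  ]
}}

```text
time_s: 21.35
tcp_pos: [0.5097, -0.0827, 0.1271]
ee_rot: [[-0.008, -1.0, -0.0], [-1.0, 0.008, -0.0], [0.0, 0.0, -1.0]]
wrist_force: [-1.0, -0.0, 3.1]
gripper_width: 0.005
gripper_force: 1.3
```

Request:
{"name": "servo_tool", "arguments": {
  "commands": [
    [[1,0,0,0.2,0,0,0],[1,0,0,0.4,0,0,0],[1,0,0,0.6,0,0,0],[1,0,0,0.6,0,0,0],[1,0,0,0.6,0,0,0]]
  ]
}}

```text
time_s: 21.85
tcp_pos: [0.5099, -0.0828, 0.1269]
ee_rot: [[-0.008, -1.0, 0.0], [-1.0, 0.008, -0.0], [0.0, -0.0, -1.0]]
wrist_force: [-2.5, 0.9, 5.7]
gripper_width: 0.006
gripper_force: 3.0
```

Run:
```python
from h import *
from station import r
s=r.sense();show(s)
```

```text
t 21.85 p [ 0.5099 -0.0828  0.1269] yaw 179.56 z [ 4.e-04 -2.e-04 -1.e+00] F [-2.53  0.91  5.66] M [ 0.19  0.75 -0.04] w 0.6 3.0
```

Request:
{"name": "servo_tool", "arguments": {
  "commands": [
    [[1,0,0,0.3,0,0,0],[1,0,0,0.6,0,0,0],[1,0,0,0.9,0,0,0],[1,0,0,0.9,0,0,0],[1,0,0,0.9,0,0,0]]
  ]
}}

```text
time_s: 22.35
tcp_pos: [0.5102, -0.0828, 0.1267]
ee_rot: [[-0.007, -1.0, 0.001], [-1.0, 0.007, -0.0], [0.0, -0.001, -1.0]]
wrist_force: [-2.1, 0.7, 8.5]
gripper_width: 0.008
gripper_force: 4.6
```

Request:
{"name": "servo_tool", "arguments": {
  "commands": [
    [[1,0,0,0.3,0,0,0],[1,0,0,0.6,0,0,0],[1,0,0,0.9,0,0,0],[1,0,0,0.9,0,0,0],[1,0,0,0.9,0,0,0]]
  ]
}}

```text
time_s: 22.85
tcp_pos: [0.5106, -0.0828, 0.1265]
ee_rot: [[-0.007, -1.0, 0.002], [-1.0, 0.007, -0.001], [0.001, -0.002, -1.0]]
wrist_force: [-4.1, 0.7, 11.0]
gripper_width: 0.006
gripper_force: 5.9
```

Run:
```python
from h import *
from station import r
s=r.sense();show(s)
```

```text
t 22.85 p [ 0.5106 -0.0828  0.1265] yaw 179.59 z [ 2.4e-03 -6.0e-04 -1.0e+00] F [-4.11  0.73 10.98] M [0.34 1.13 0.01] w 0.5 5.9
```

Request:
{"name": "servo_tool", "arguments": {
  "commands": [
    [[1,0,0.2,0.4,0,0,0],[1,0,0.3,0.8,0,0,0],[1,0,0.3,1.2,0,0,0],[1,0,0.3,1.5,0,0,0],[1,0,0.3,1.5,0,0,0]]
  ]
}}

```text
time_s: 23.35
tcp_pos: [0.5113, -0.0828, 0.126]
ee_rot: [[-0.006, -1.0, 0.005], [-1.0, 0.006, -0.001], [0.001, -0.005, -1.0]]
wrist_force: [-3.1, 1.7, 15.7]
gripper_width: 0.003
gripper_force: 7.9
```

Run:
```python
from h import *
from station import r
s=r.sense();show(s)
```

```text
t 23.35 p [ 0.5113 -0.0828  0.126 ] yaw 179.63 z [ 4.8e-03 -8.0e-04 -1.0e+00] F [-3.12  1.73 15.75] M [ 0.43  1.2  -0.01] w 0.3 7.9
```

Request:
{"name": "servo_tool", "arguments": {
  "commands": [
    [[1,0,-0.2,-1.5,0,0,0],[1,0,-0.3,-3,0,0,0],[1,0,-0.3,-3.9,0,0,0],[1,0,-0.3,-3.9,0,0,0],[1,0,-0.3,-3.9,0,0,0]]
  ]
}}

```text
time_s: 23.85
tcp_pos: [0.5098, -0.0827, 0.1267]
ee_rot: [[-0.008, -1.0, -0.0], [-1.0, 0.008, 0.0], [-0.0, 0.0, -1.0]]
wrist_force: [1.1, 0.6, 1.5]
gripper_width: 0.01
gripper_force: 0.8
```

Run:
```python
from h import *
from station import r
s=r.sense();show(s)
```

```text
t 23.85 p [ 0.5098 -0.0827  0.1267] yaw 179.54 z [-1.e-04  0.e+00 -1.e+00] F [1.08 0.58 1.49] M [ 0.09 -0.03  0.01] w 0.9 0.8
```

Request:
{"name": "servo_tool", "arguments": {
  "commands": [
    [[1,0,0,-5,0,0,0],[1,0,0,-40,0,0,0],[1,0,0,-80,0,0,0],[1,0,0,-120,0,0,0],[1,0,0,-130,0,0,0]]
  ]
}}

```text
time_s: 24.35
tcp_pos: [0.5118, -0.0829, 0.2619]
ee_rot: [[-0.007, -1.0, 0.009], [-1.0, 0.007, -0.0], [0.0, -0.009, -1.0]]
wrist_force: [-0.0, 1.0, 0.2]
gripper_width: 0.005
gripper_force: 0.0
```

Request:
{"name": "servo_tool", "arguments": {
  "commands": [
    [[1,20,20,0,0,0,0],[1,50,40,0,0,0,0],[1,85,55,0,0,0,0],[1,110,60,0,0,0,0],[1,120,60,0,0,0,0]]
  ]
}}

```text
time_s: 24.85
tcp_pos: [0.4474, -0.2037, 0.2564]
ee_rot: [[-0.01, -1.0, -0.002], [-1.0, 0.01, 0.0], [-0.0, 0.002, -1.0]]
wrist_force: [0.3, 0.4, 0.4]
gripper_width: 0.005
gripper_force: 0.0
```

Request:
{"name": "servo_tool", "arguments": {
  "commands": [
    [[1,0,0,0,0,0,0],[1,0,0,0,0,0,0],[1,0,0,0,0,0,0],[1,0,0,0,0,0,0],[1,0,0,0,0,0,0]]
  ]
}}

```text
time_s: 25.35
tcp_pos: [0.449, -0.2016, 0.2569]
ee_rot: [[-0.007, -1.0, -0.0], [-1.0, 0.007, 0.0], [-0.0, 0.0, -1.0]]
wrist_force: [-0.2, -0.5, 0.3]
gripper_width: 0.001
gripper_force: 0.0
```

Run:
```python
from h import *
from station import r
show(r.sense())
a=r.capture("top")["pixels"][150:320,130:510,::-1];b=r.capture("side")["pixels"][130:280,290:440,::-1]
a=cv2.resize(a,None,fx=2,fy=2,interpolation=cv2.INTER_CUBIC);b=cv2.resize(b,None,fx=1.7,fy=1.7,interpolation=cv2.INTER_CUBIC)
m=np.zeros((600,760,3),np.uint8);m[:340]=a;m[342:342+255,:255]=b
cv2.imwrite("pics/v4.png",m)
```

```text
t 25.35 p [ 0.449  -0.2016  0.2569] yaw 179.61 z [-0.e+00  1.e-04 -1.e+00] F [-0.22 -0.53  0.32] M [0.02 0.11 0.02] w 0.1 0.0
```

View pics/v4.png

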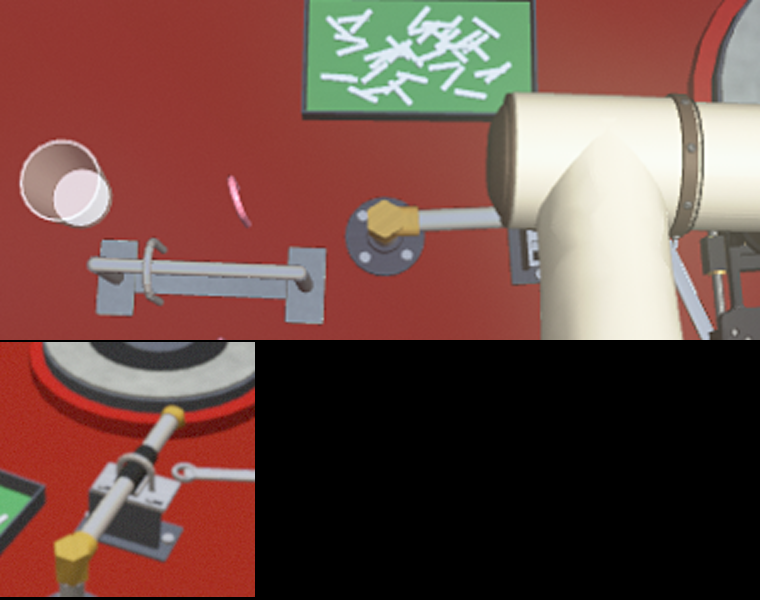

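The spare U-bolt still hangs at (152,270), the jug, tray and spanner haven't moved, and the fitted U-bolt sits over the sleeve. I'll hand the job in.

```bash
python3 -c "
from station import r
print(r.finish_job())"
```

```text
the job is handed in; nothing more can be done
None
```

The job is handed in: the pipe's sleeve is on the saddle and the matching U-bolt is through both holes and the clips. Its bow presses about 0.7 mm into the rubber (estimated from a touch on top), and nothing else in the scene has visibly moved.

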